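Refill the van's stock bin with brass couplings

ROBOT

A 6-joint arm with a two-finger parallel gripper is mounted at the origin on the work surface. World frame = base frame: x ahead of the robot, y to its left, z up, the work surface at z = 0. Lengths are in mm, angles in rad, forces in N, time in s.
With the tool pointing down it reaches from about 375 to 750 mm from the base axis. Payload 9 kg.
Tool frame: the origin (TCP) lies midway between the tips of the shut fingers; the grasp point (between the pads) lies 19 mm behind it; z points along the fingers, x is the direction in which the jaws open and shut, and the axes are right-handed (so a half turn about z gives the same grasp; the last joint's range is limited). The gripper opens to 85 mm and grips with 20 to 120 N. Pads are 22 mm wide; open, the fingers measure 114 mm over their backs; the gripper's body (76 mm by 85 mm) begins 54 mm behind the grasp point. The pads swing forward as they close: fully open they stand 13 mm farther back than shut.
Start: joints at [-1.322, 0.104, 0.097, 1.564, 0, 1.353], TCP at [270.033, -535.835, 231.331] pointing down, gripper open.
Joint ranges: [-2.99, 2.99], [-0.84, 1.86], [-1.1, 1.16], [-1.84, 2.11], [-1.51, 1.56], [-3.14, 3.14]. Speed limits (rad/s): [2.22, 2.22, 2.57, 3.14, 3.14, 3.14].

INTERFACE

Orientations are given as a unit quaternion [x, y, z, w].
In Python, from workcell import robot gives the robot as it stands.
- The arm moves only by the tool apply_moves, never from a script. Its argument "series" is a list that holds one entry, the list of rows, each a list of 4 numbers: the shift along the tool's x, y, z in mm, then the turn about the tool's z in rad. In form: [[[tx, ty, tz, spin], ...]]. A call has 1 to 10 rows; each row is the pose to reach, as a shift and turn from the pose commanded when the call began, along the tool's axes at that moment; what a row does not reach only later rows make up. A row lasts 1/12 s, in which the tool goes at most 41.7 mm and 7.16 degrees, less where a joint would pass 70% of its speed; a pose out of reach is approached as far as the arm can. A call with a gripper value outside its range is refused whole. "fingers" is the opening, from 0 (shut) to 1 (fully open), set as the call begins (left out, the last holds). The fingers move at their own pace and stop on an object; "force" is the grip in N (left out, the last holds). Time passes only in rows, so rows that repeat a pose let the fingers close. It gives the time, the measured TCP pose, the force and the opening at its end, in the units of the state.
- robot.get_obs(): the state, without advancing time (a new reading comes with each control period).
- robot.read_camera(name): name is "scene" or "top" or "wrist"; returns (picture, depth): 420x560x3 uint8, red, green, blue; 420x560 float32, mm along the optical axis (not along the pixel's ray), 0 where there is no reading.
- robot.camera_model(name): a dict with "fov_y" (degrees; the focal length in pixels is half the picture's height over the tangent of half this angle, whatever the lens; pixels are square), "cx", "cy" (the principal point, pixels), "D" ([k1, k2, p1, p2, k3] as OpenCV has them; the pictures are not rectified), "position" and "orientation" of the camera in the world; the wrist camera has in their place "T_tool_cam" (4x4, takes a point from camera to tool coordinates, whose origin is the TCP and whose axes are the tool frame's). Camera axes: x right, y down, z forward; pixel columns grow to the right and rows downward; lengths in mm; the calibration is good to about 2 mm. A picture is of the moment at which its call begins: read the wrist's pose just before it. camera_model takes no time and is no camera call.
- robot.job_done(): hands the job in, once; it reports no verdict.
Trained networks look in the newest picture that a camera, given by its name, has taken for a name from the list of things; names that differ only in an ending like _2 or _b are one class to them, and where a whole thing is asked for, a point or a joint stands for the part that bears it (a point fixed in the world has none). Each returns a list of dicts, best first, with "score" (0 to 1); they miss things now and then, are a little off and sometimes report something else, mostly with a low value. They report only what shows in the picture. A call takes as long as a camera call. They do not tell look-alikes from the thing itself.
- robot.search_frame(camera, label): "box" ([left, top, right, bottom] in pixels, round what is visible of it).
- robot.mark_of(camera, label): "point" ([column, row] in pixels: a listed point, or the origin of a listed thing).
The state is a dict: "time_s": time; "joint_pos": joint angles; "dq": joint speeds; "effort": joint torques, N m; "tool_pos": TCP position; "tcp_rot": TCP orientation; "wrist_force": force on the tool from outside, world axes, zero at the start; "wrist_torque": the same for the moment, N m; "gripper_width": finger opening in mm.
Only numpy, scipy, OpenCV 4.12 (cv2) and the standard library are available. Lean on these libraries where they do the work, as an engineer would, in place of code of your own. Each camera call takes 0.05 s, during which the arm holds its last target. There are 200 camera calls.

TASK

Refill the empty blue stock bin: pick up the handled metal tray that holds the two brass couplings, carry it level with the couplings aboard, and tip it over the bin so that both couplings slide out into it. Then stand the empty tray upright on the bench and let go.

Things in the scene. Friction and masses are not known exactly. Their poses are not given: they have to be found in the camera images.
- tray: Loose grey metal tray holding both couplings (its twin holds red caps). 140 long (x), 130 wide (y), 0.3 kg. Origin: centre of underside, z up. Floor 4 thick; front (-x end, faces the robot's left, yaw within 30 deg) open, no lip; rear wall 54 high, sides 40. Black handle bar at x=0: 14 thick in x, 130 long in y, 26 tall, centre 95 above origin, rigid; uprights 22 wide at y=±63; clear below.
- bin: Blue open-topped stock bin, empty, fixed to the bench. Outside 190 (x) by 210 (y), walls 5, floor 4 thick; rims stick out up to 11 more. Origin: centre of underside, z up. Rear and side walls 100 high; the front wall (-x, roughly towards the robot) and the front 50 of the sides 70 high. It may stand left of, right of or between the two trays.
- coupling_a: Brass hexagonal pipe coupling, 0.17 kg, 40 across flats, 46 long (its y). Origin: its centre. Lies on a flat in the tray, lengthwise across it, centre 24 above the tray's underside, 25 to 40 behind the tray's middle, 30 to its -y side. Stays put while the tray is level; slides or tumbles out of the open front when the front is tipped down some 40 degrees or more.
- coupling_b: The second brass coupling, identical to the first, lying beside it in the other (+y) half of the tray.
There are look-alikes about, which are no part of the job. Leave any pink or purple look-alike of the tray alone.

How it is judged (in metres and radians):
On the way, in this order (a step that is already met when the one before it is completed fails the run):
1. the tray is carried clear of the bench (more than 40 mm), tilted less than 20 degrees, with both couplings in it (height (world z) of tray above 0.04 m and angle between tray's own z axis and vertical below 0.35 rad and distance between each of coupling_a, coupling_b and tray below 0.085 m), for 0.2 s.
2. the tray is tipped by more than 25 degrees, off the bench (more than 60 mm) and over the bin (origins within 0.2 m, seen from above) (angle between tray's own z axis and vertical above 0.44 rad and height (world z) of tray above 0.06 m and horizontal distance between tray and bin below 0.2 m), for 0.1 s.
At the end, for the whole second after the job is handed in: both couplings lie at rest inside the bin (centres between its walls and less than 70 mm above its underside), and the tray stands released and at rest on the bench (underside within 12 mm of it), upright within 10 degrees (x of coupling_a in the frame of bin between -0.092 and 0.092 m and y of coupling_a in the frame of bin between -0.102 and 0.102 m and z of coupling_a in the frame of bin between 0 and 0.07 m and x of coupling_b in the frame of bin between -0.092 and 0.092 m and y of coupling_b in the frame of bin between -0.102 and 0.102 m and z of coupling_b in the frame of bin between 0 and 0.07 m and linear speed of each of coupling_a, coupling_b, tray below 0.03 m/s and angle between tray's own z axis and vertical below 0.17 rad and height (world z) of tray between -0.012 and 0.012 m); the robot touches nothing.
It also fails if it takes over 69 s, if anything falls off the work surface, if the arm or the gripper's body presses on something with over 40 N, if the wrist force passes 120 N, or if a joint passes its speed limit or range.

## Working session

There is one attempt and no reset: what is moved stays moved. The work goes in short steps, Python scripts to look and compute and a tool call to move; the robot and the scene stay as the last step left them, time stands still between calls to the robot, and variables do not carry over. Pictures are saved under pics/ and viewed, about 8 in all and at most 12, crops included, and the job is handed in when it is done.

Besides the shell and the picture viewer there is one more tool, called as name([rows], argument=value, ...), one row to a line, values as JSON. apply_moves: Moves the arm, as the interface text tells. Its arguments: {"type":"object","properties":{"series":{"type":"array","items":{"type":"array","items":{"type":"array","items":{"type":"number"}}}},"fingers":{"type":"number"},"force":{"type":"number"}},"required":["series"]}

```bash
ls; mkdir -p pics; cat > h.py <<'E'
import numpy as np, cv2
from workcell import robot
from scipy.spatial.transform import Rotation as R
def cam(n):
    m=robot.camera_model(n); f=210/np.tan(np.radians(m["fov_y"])/2)
    K=np.array([[f,0,m["cx"]],[0,f,m["cy"]],[0,0,1.]]); return m,K,np.array(m["D"],float)
def pose(n,m,obs=None):
    if "position" in m: return R.from_quat(m["orientation"]).as_matrix(),np.array(m["position"])
    o=obs or robot.get_obs(); T=np.array(m["T_tool_cam"]); Rt=R.from_quat(o["tcp_rot"]).as_matrix()
    return Rt@T[:3,:3], Rt@T[:3,3]+np.array(o["tool_pos"])
def cloud(n,depth,obs=None):
    m,K,D=cam(n); v,u=np.mgrid[:420,:560]
    p=cv2.undistortPoints(np.stack([u,v],-1).reshape(-1,1,2).astype(np.float64),K,D).reshape(-1,2)
    P=np.c_[p,np.ones(len(p))]*depth.reshape(-1,1); Rm,t=pose(n,m,obs)
    return (P@Rm.T+t).reshape(420,560,3)
def snap(n,tag):
    o=robot.get_obs(); im,d=robot.read_camera(n); cv2.imwrite(f"pics/{tag}.png",cv2.cvtColor(im,cv2.COLOR_RGB2BGR))
    return im,d,cloud(n,d,o),o
E
python3 - <<'E'
from h import *
for n in ["scene","top"]:
    im,d,C,o=snap(n,n+"0"); np.save(n+"0.npy",C)
    print(n,robot.camera_model(n))
    for l in ["tray","bin","coupling_a"]:
        for r in robot.search_frame(n,l)[:5]: print(l,r)
        for r in robot.mark_of(n,l)[:5]: print(l,r)
print(robot.get_obs())
cv2.imwrite("pics/both.png",cv2.resize(np.vstack([cv2.imread("pics/scene0.png"),cv2.imread("pics/top0.png")]),None,fx=.7,fy=.7))
E
```

```text
pics
scene {'fov_y': 45.41882026638191, 'cx': 283.48189291330004, 'cy': 201.44700191882168, 'D': array([-0.06325714,  0.        ,  0.        ,  0.        ,  0.        ]), 'position': array([1284.11991082, -722.93492938, 1165.45851948]), 'orientation': array([ 0.86163075,  0.35832068, -0.13250609, -0.33412703])}
tray {'box': [372.3, 157.6, 424.4, 213.7], 'score': 0.83}
tray {'box': [282.1, 83.1, 332.5, 137.9], 'score': 0.74}
tray {'box': [327.1, 120.1, 380.1, 171.5], 'score': 0.67}
tray {'point': [396.3, 195.1], 'score': 0.93}
tray {'point': [353.1, 152.2], 'score': 0.74}
tray {'point': [304.5, 116.2], 'score': 0.64}
bin {'box': [146.7, 214.9, 244.3, 308.9], 'score': 0.68}
bin {'point': [195.6, 266.5], 'score': 0.66}
bin {'point': [351.7, 155.6], 'score': 0.61}
coupling_a {'box': [331.7, 139.2, 348.9, 148.9], 'score': 0.6}
coupling_a {'box': [342.6, 149.8, 352.9, 160.5], 'score': 0.51}
coupling_a {'point': [348.0, 156.6], 'score': 0.58}
top {'fov_y': 48.426606915835826, 'cx': 276.03246853084084, 'cy': 211.8297809905702, 'D': array([0.02711996, 0.        , 0.        , 0.        , 0.   
[... 817 characters left out ...]
 'joint_pos': array([-1.32172595e+00,  1.04083042e-01,  9.73160481e-02,  1.56388916e+00,
       -3.55668119e-05,  1.35307646e+00]), 'dq': array([-4.97606665e-04,  2.02554112e-03,  7.84306994e-04, -1.11062649e-04,
        9.37092192e-05, -3.39736224e-05]), 'effort': array([-1.45904716e-03, -5.56624281e+01,  5.03685665e+01,  2.73788210e-04,
       -3.15552461e-04,  1.41916175e-05]), 'tool_pos': array([ 270.01150877, -535.85641193,  231.34946182]), 'tcp_rot': array([ 8.51475844e-01, -5.24393823e-01,  3.79520663e-05,  6.15449221e-05]), 'wrist_force': array([-0.15424614,  0.19848351,  0.5399216 ]), 'wrist_torque': array([-0.01970202,  0.05239984,  0.00833246]), 'gripper_width': 85.62269933599131}
```

View pics/both.png

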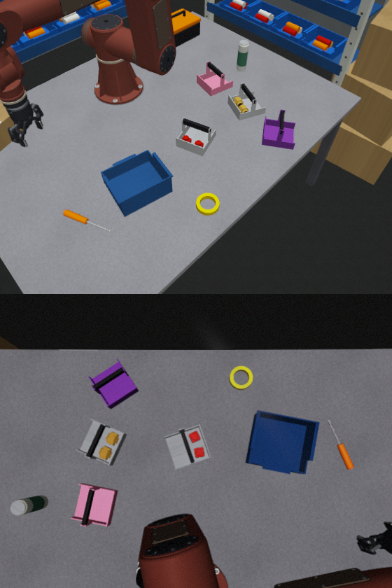

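```bash
python3 - <<'E'
import cv2
a=cv2.imread("pics/top0.png")[90:345,90:210]; b=cv2.imread("pics/scene0.png")[70:230,270:440]
a=cv2.resize(a,None,fx=2.35,fy=2.35,interpolation=2); b=cv2.resize(b,(500,470),interpolation=2)
b=cv2.copyMakeBorder(b,0,a.shape[0]-470,0,0,0)
cv2.imwrite("pics/crop.png",cv2.hconcat([a,b]))
E
```

```text
(no output)
```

View pics/crop.png

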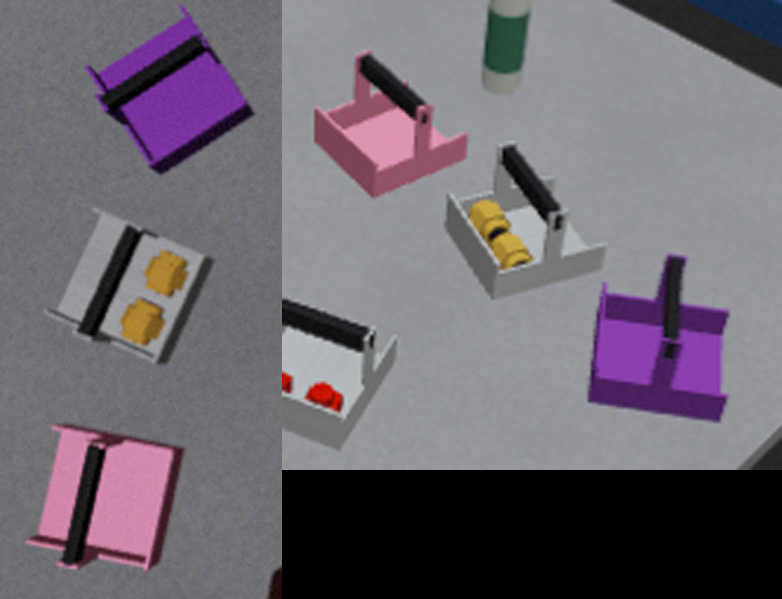

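The cropped views show the candidates in top-image pixels:
- Purple tray at (163,134): a decoy.
- Pink tray at (137,299): a decoy.
- Grey tray with red caps at (268,220): the twin.
- Grey tray with two brass couplings at (146,212): this is the target. Its open front faces left, and the couplings are right of the handle.

The bin is at (403,210), right of both grey trays, with its low front wall towards the robot.

The tool can only stay vertical. I will therefore tip the tray by lowering its rear underside onto a bin rim while the bar turns in a light grip. Next I measure poses.

```bash
python3 - <<'E'
from h import *
for n,roi in [("top",(100,170,195,255)),("scene",(325,118,385,175))]:
    C=np.load(n+"0.npy"); im=cv2.cvtColor(cv2.imread(f"pics/{n}0.png"),cv2.COLOR_BGR2RGB).astype(int)
    l,t,r,b=roi; m=np.zeros(C.shape[:2],bool); m[t:b,l:r]=1
    bar=m&(C[...,2]>85)&(C[...,2]<125)&(im.max(-1)<70)
    P=C[bar]; rect=cv2.minAreaRect(P[:,:2].astype(np.float32)); print(n,"bar",bar.sum(),rect,"z",np.percentile(P[:,2],[5,50,95]))
    br=m&(im[...,0]-im[...,2]>70)&(C[...,2]>5); Q=C[br]; print("brass",Q.mean(0),len(Q))
    w=(np.abs(C[...,0]-P[:,0].mean())<130)&(np.abs(C[...,1]-P[:,1].mean())<130)&(C[...,2]>25)&(C[...,2]<60)&m
    print("walls",cv2.minAreaRect(C[w][:,:2].astype(np.float32)))
    blue=(im[...,2]-im[...,0]>35)&(C[...,2]>55)&(C[...,0]>200)&(C[...,1]<0)&(C[...,1]>-520)&(C[...,2]<115)
    B=C[blue]; hi=B[B[:,2]>85]
    print("bin all",cv2.minAreaRect(B[:,:2].astype(np.float32)),"hi",cv2.minAreaRect(hi[:,:2].astype(np.float32)),"ztop",np.percentile(hi[:,2],[50,90,98]))
    if n=="top":
        rect=cv2.minAreaRect(B[:,:2].astype(np.float32)); print(cv2.boxPoints(rect).round())
    red=(im[...,0]-im[...,2]>70)&(im[...,1]<60)&(C[...,0]>250)&(C[...,1]<150)&(C[...,1]>-100); print("red",C[red].mean(0))
E
```

```text
top bar 375 ((557.8009033203125, 352.8692626953125), (18.325773239135742, 126.87039947509766), 67.18871307373047) z [ 88.50873255 106.64752309 111.02658388]
brass [543.18440907 322.27811787  44.41621958] 469
walls ((558.7247924804688, 354.91094970703125), (141.05300903320312, 129.75350952148438), 66.27809143066406)
bin all ((548.479736328125, -313.376708984375), (223.83743286132812, 200.40524291992188), 78.72342681884766) hi ((578.283447265625, -319.31201171875), (223.84066772460938, 139.64471435546875), 78.73088836669922) ztop [100.00168483 102.69843829 104.40499167]
[[ 428. -404.]
 [ 625. -443.]
 [ 669. -223.]
 [ 472. -184.]]
red [467.13010437   9.00897569 248.23051815]
scene bar 186 ((562.2630615234375, 349.59442138671875), (20.177560806274414, 127.7049789428711), 66.18798065185547) z [ 87.7287799  104.29547545 111.90562362]
brass [550.28634596 313.003035    44.02383878] 218
walls ((558.8931884765625, 350.60321044921875), (144.30421447753906, 140.2747039794922), 65.85978698730469)
bin all ((548.5333251953125, -314.8770446777344), (225.56991577148438, 206.60317993164062), 78.85309600830078) hi ((579.143310546875, -320.8309631347656), (225.5174102783203, 143.4556427001953), 79.0948486328125) ztop [ 98.69734242 102.30883684 104.28124579]
red [548.87536861  -7.0642489   42.37027484]
```

apply_moves([
  [[-664,-656,0,-2.27],[-664,-656,0,-2.27],[-664,-656,0,-2.27],[-664,-656,0,-2.27],[-664,-656,0,-2.27],[-664,-656,0,-2.27],[-664,-656,0,-2.27],[-664,-656,0,-2.27],[-664,-656,0,-2.27],[-664,-656,0,-2.27]],
], fingers=1, force=60)

```text
time_s: 1.53
tool_pos: [398.3, -137.5, 231.6]
tcp_rot: [0.997, 0.076, 0.0, 0.0]
wrist_force: [1.8, 0.8, -0.5]
gripper_width: 85.3
```

```bash
cat > go.py <<'E'
import sys
from h import *
def rel(x,y,z,yaw):
    o=robot.get_obs(); Rt=R.from_quat(o["tcp_rot"]); p=np.array(o["tool_pos"])
    X=Rt.as_matrix()[:,0]; cy=np.degrees(np.arctan2(X[1],X[0])); dy=(yaw-cy+180)%360-180
    print("at",p.round(1),"yaw",round(cy,1),"tiltz",Rt.as_matrix()[2,2].round(4),"t",o["time_s"],"w",round(o["gripper_width"],1),"F",o["wrist_force"].round(1),"j",o["joint_pos"].round(2))
    print("shift",Rt.inv().apply(np.array([x,y,z])-p).round(1),"spin",round(-np.radians(dy),3))
if __name__=="__main__": rel(*map(float,sys.argv[1:]))
E
python3 go.py 558 352 231 66.7
```

```text
at [ 398.3 -137.5  231.6] yaw 8.7 tiltz -1.0 t 1.5333 w 85.3 F [ 1.8  0.8 -0.5] j [-0.65 -0.45 -0.4   1.62  0.    0.77]
shift [ 2.318e+02 -4.598e+02  4.000e-01] spin -1.012
```

apply_moves([
  [[232,-460,0,-1.012],[232,-460,0,-1.012],[232,-460,0,-1.012],[232,-460,0,-1.012],[232,-460,0,-1.012],[232,-460,0,-1.012],[232,-460,0,-1.012],[232,-460,0,-1.012],[232,-460,0,-1.012],[232,-460,0,-1.012]],
])

```text
time_s: 2.37
tool_pos: [529.9, 258.4, 231.3]
tcp_rot: [0.836, 0.548, 0.0, 0.0]
wrist_force: [1.4, -1.8, 0.6]
gripper_width: 85.1
```

```bash
python3 go.py 558 352 231 66.7
```

```text
at [529.9 258.4 231.3] yaw 66.5 tiltz -1.0 t 2.3667 w 85.1 F [ 1.4 -1.8  0.6] j [ 0.23  0.07  0.06  1.56 -0.    0.64]
shift [ 97.  -11.6   0.3] spin -0.004
```

apply_moves([
  [[80,-8,0,0],[80,-8,0,0],[80,-8,0,0],[80,-8,0,0],[80,-8,0,0],[80,-8,0,0]],
])

```text
time_s: 2.87
tool_pos: [554.5, 331.5, 232.0]
tcp_rot: [0.837, 0.547, 0.0, 0.0]
wrist_force: [-0.5, -0.2, -0.0]
gripper_width: 85.3
```

```bash
cat > bar.py <<'E'
from h import *
import sys
im,d,C,o=snap("wrist",sys.argv[1])
im=im.astype(int); c0=np.array(o["tool_pos"])
m=(im.max(-1)<75)&(C[...,2]>80)&(C[...,2]<125)&(np.hypot(C[...,0]-558,C[...,1]-352)<90)
P=C[m]; print(m.sum(),cv2.minAreaRect(P[:,:2].astype(np.float32)),np.percentile(P[:,2],[5,50,95]))
T=P[P[:,2]>np.percentile(P[:,2],50)-4]; print("top",cv2.minAreaRect(T[:,:2].astype(np.float32)),T.mean(0))
br=(im[...,0]-im[...,2]>60)&(C[...,2]>5)&(C[...,2]<60)&(np.hypot(C[...,0]-558,C[...,1]-352)<90);print("brass",C[br].mean(0) if br.any() else None)
E
python3 bar.py w0; python3 go.py 558 352 231 66.7
```

```text
2358 ((559.0028076171875, 353.4514465332031), (19.23516082763672, 121.51334381103516), 66.44462585449219) [104.60200606 108.26439785 109.42850002]
top ((558.8106689453125, 353.5440979003906), (14.295772552490234, 121.12281799316406), 66.70941162109375) [555.13451187 354.72728246 108.2639006 ]
brass [542.90439236 327.37867464  39.62507229]
at [554.5 331.4 232.2] yaw 66.3 tiltz -1.0 t 2.9167 w 85.2 F [-0.5  0.2  0.8] j [ 0.34  0.25  0.26  1.58 -0.    0.75]
shift [20.3 -5.1  1.2] spin -0.007
```

View pics/w0.png

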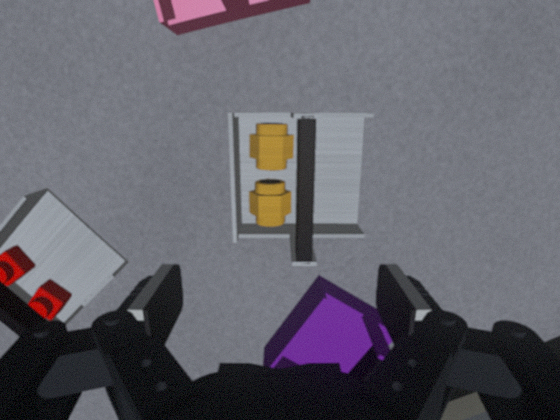

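The wrist view shows the grey tray with two brass couplings at (270,147) and (270,203). Its bar is at x≈305 and the open front is to the right. The red-cap twin, pink and purple trays are all clear of it. Next I align over the bar and descend.

apply_moves([
  [[21,-5,0,-0.007],[21,-5,0,-0.007],[21,-5,50,-0.007],[21,-5,80,-0.007],[21,-5,80,-0.007],[21,-5,80,-0.007]],
])

```text
time_s: 3.42
tool_pos: [556.8, 352.2, 150.1]
tcp_rot: [0.835, 0.55, -0.002, -0.0]
wrist_force: [0.0, 0.1, 0.9]
gripper_width: 85.4
```

```bash
python3 go.py 559 353.3 78 66.7
```

```text
at [556.8 352.2 150.1] yaw 66.7 tiltz -1.0 t 3.4167 w 85.4 F [0.  0.1 0.9] j [ 0.37  0.29  0.16  1.44 -0.    0.77]
shift [ 2.1  1.8 72.1] spin -0.0
```

apply_moves([
  [[2,2,25,0],[2,2,50,0],[2,2,72,0],[2,2,72,0],[2,2,72,0],[2,2,72,0]],
])

```text
time_s: 3.92
tool_pos: [562.7, 355.2, 83.1]
tcp_rot: [0.835, 0.55, 0.002, 0.001]
wrist_force: [-0.4, -0.2, 0.7]
gripper_width: 85.4
```

apply_moves([
  [[0,0,0,0],[0,0,0,0],[0,0,0,0],[0,0,0,0],[0,0,0,0],[0,0,0,0],[0,0,0,0],[0,0,0,0],[0,0,0,0],[0,0,0,0]],
], fingers=0, force=60)

```text
time_s: 4.75
tool_pos: [560.8, 354.4, 79.3]
tcp_rot: [0.835, 0.55, -0.0, 0.0]
wrist_force: [-2.7, -5.0, 3.2]
gripper_width: 12.7
```

```bash
python3 go.py 559 353.3 78 66.7; ls
```

```text
at [560.8 354.4  79.3] yaw 66.7 tiltz -1.0 t 4.75 w 12.7 F [-2.7 -5.   3.2] j [ 0.37  0.32  0.07  1.32 -0.    0.77]
shift [-1.8 -1.2  1.4] spin 0.001
bar.py
go.py
h.py
pics
scene0.npy
top0.npy
```

apply_moves([
  [[0,0,-4,0],[0,0,-12,0],[0,0,-24,0],[0,0,-40,0],[0,0,-56,0],[0,0,-72,0],[0,0,-84,0],[0,0,-92,0],[0,0,-96,0],[0,0,-96,0]],
])

```text
time_s: 5.58
tool_pos: [561.3, 355.0, 176.2]
tcp_rot: [0.835, 0.55, 0.001, 0.0]
wrist_force: [0.6, 0.1, -5.7]
gripper_width: 13.0
```

```bash
python3 - <<'E'
from h import *
snap("wrist","w1"); snap("scene","s1")
cv2.imwrite("pics/v1.png",cv2.hconcat([cv2.imread("pics/w1.png")[:,130:470],cv2.resize(cv2.imread("pics/s1.png")[60:240,260:440],(420,420))]))
E
python3 go.py 500 0 270 78.7
```

```text
at [560.6 354.7 174.4] yaw 66.8 tiltz -1.0 t 5.6833 w 13.2 F [ 0.4  0.5 -6.9] j [ 0.37  0.3   0.21  1.49 -0.    0.77]
shift [-349.9   84.2  -95.4] spin -0.209
```

View pics/v1.png

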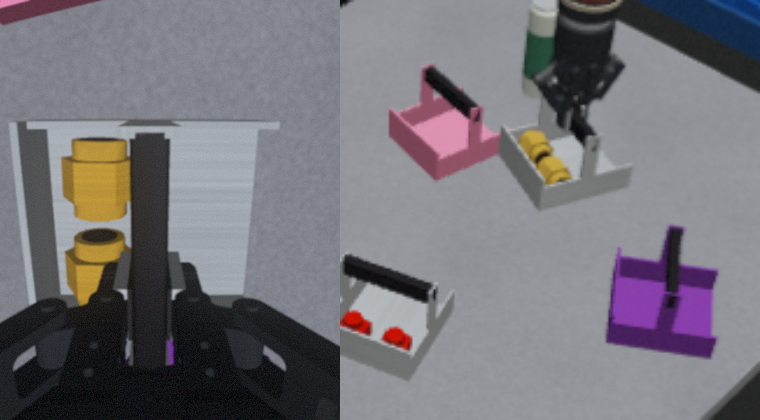

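Both couplings are aboard, the tray is level, and the wrist force matches about 6.3 N. Now I carry it across.

apply_moves([
  [[-4,1,-6,0],[-12,3,-18,0],[-25,6,-34,0],[-42,10,-50,0],[-60,14,-65,0],[-80,19,-78,0],[-100,24,-88,0],[-120,29,-93,0],[-140,34,-95,-0.02],[-160,38,-95,-0.04]],
])

```text
time_s: 6.52
tool_pos: [532.6, 191.2, 272.1]
tcp_rot: [0.824, 0.567, 0.001, 0.001]
wrist_force: [0.0, -0.8, -6.9]
gripper_width: 13.4
```

apply_moves([
  [[-20,5,0,-0.02],[-40,10,0,-0.04],[-60,15,0,-0.06],[-80,20,0,-0.08],[-100,25,0,-0.1],[-120,30,0,-0.12],[-140,35,0,-0.13],[-160,40,0,-0.14],[-180,45,0,-0.15],[-200,50,0,-0.16]],
])

```text
time_s: 7.35
tool_pos: [507.1, -13.3, 271.2]
tcp_rot: [0.776, 0.631, 0.0, 0.0]
wrist_force: [-0.8, -0.1, -5.5]
gripper_width: 12.8
```

```bash
python3 go.py 549.5 -360 240 78.7; python3 - <<'E'
from h import *
C=np.load("top0.npy"); a=np.radians(-11.3); ex=np.array([np.cos(a),np.sin(a)]); ey=np.array([-np.sin(a),np.cos(a)])
c=np.array([548.5,-314]); q=(C[...,:2]-c); X=q@ex; Y=q@ey; Z=C[...,2]
def prof(A,B,lo,hi,rng):
    for b in rng:
        s=(B>lo)&(B<hi)&(A>=b)&(A<b+4)
        print(b,int(s.sum()),np.percentile(Z[s],[10,50,90]).round() if s.any() else None,end=" | ")
    print()
prof(Y,X,-20,60,range(-124,-84,4)); prof(X,Y,-60,60,range(80,112,4)); prof(X,Y,-60,60,range(-112,-80,4)); prof(Y,X,0,60,range(92,124,4)); prof(X,Y,-112,-98,range(-100,0,10))
E
```

```text
at [507.1 -13.3 271.2] yaw 78.2 tiltz -1.0 t 7.35 w 12.8 F [-0.8 -0.1 -5.5] j [-0.28 -0.17 -0.1   1.64 -0.   -0.08]
shift [-330.8  112.3   31.4] spin -0.008
-124 0 None | -120 0 None | -116 0 None | -112 29 [ 97.  99. 102.] | -108 51 [ 97. 100. 103.] | -104 75 [ 41. 100. 103.] | -100 401 [ 8. 53. 93.] | -96 48 [1. 4. 7.] | -92 42 [1. 4. 8.] | -88 46 [1. 4. 7.] | 
80 65 [1. 5. 7.] | 84 63 [1. 4. 7.] | 88 69 [2. 5. 8.] | 92 371 [ 6. 50. 93.] | 96 97 [ 28. 100. 103.] | 100 2 [ 97.  98. 100.] | 104 0 None | 108 0 None | 
-112 68 [-3.  0.  4.] | -108 66 [-3. -0.  4.] | -104 79 [-2.  1. 19.] | -100 97 [-1. 69. 73.] | -96 76 [ 2. 70. 72.] | -92 83 [ 4. 70. 73.] | -88 63 [68. 71. 73.] | -84 27 [1. 4. 7.] | 
92 0 None | 96 1 [97. 97. 97.] | 100 34 [ 97. 101. 102.] | 104 124 [  1.  31. 101.] | 108 74 [ -2.  97. 103.] | 112 42 [-4.  1. 98.] | 116 31 [-3. -0.  2.] | 120 32 [-2.  1.  4.] | 
-100 8 [-3. -1.  2.] | -90 9 [ 1. 70. 72.] | -80 16 [16. 40. 69.] | -70 16 [ 8. 37. 68.] | -60 10 [21. 47. 69.] | -50 7 [12. 50. 72.] | -40 26 [ 13.  63. 100.] | -30 26 [ 25.  71. 102.] | -20 22 [ 25.  76. 101.] | -10 22 [ 13.  84. 100.] |
```

apply_moves([
  [[-15,5,0,0],[-33,12,0,0],[-53,19,0,0],[-73,26,0,0],[-93,33,0,0],[-113,40,0,0],[-133,47,0,0],[-153,55,0,0],[-173,62,0,0],[-193,69,0,0]],
])

```text
time_s: 8.18
tool_pos: [535.3, -216.3, 271.2]
tcp_rot: [0.776, 0.631, -0.0, 0.0]
wrist_force: [-0.1, 0.4, -5.9]
gripper_width: 12.7
```

apply_moves([
  [[-20,7,4,0],[-40,14,10,0],[-60,21,18,0],[-80,28,26,0],[-98,35,34,0],[-112,40,42,0],[-123,44,50,0],[-130,46,56,0],[-135,48,60,0],[-137,49,62,0]],
])

```text
time_s: 9.02
tool_pos: [555.5, -359.3, 207.8]
tcp_rot: [0.776, 0.631, -0.0, -0.0]
wrist_force: [0.4, -0.2, -6.3]
gripper_width: 12.9
```

```bash
python3 - <<'E'
from h import *
im,d,C,o=snap("wrist","w2"); snap("scene","s2")
cv2.imwrite("pics/v2.png",cv2.hconcat([cv2.imread("pics/w2.png")[:,130:470],cv2.resize(cv2.imread("pics/s2.png")[120:330,130:340],(420,420))]))
E
python3 go.py 555.5 -361 182 78.7
```

```text
at [ 555.8 -358.7  208.2] yaw 78.2 tiltz -1.0 t 9.1167 w 13.3 F [-0.4  0.3 -6.3] j [-0.77  0.29  0.27  1.55  0.   -0.56]
shift [-2.3  0.2 26.2] spin -0.008
```

View pics/v2.png

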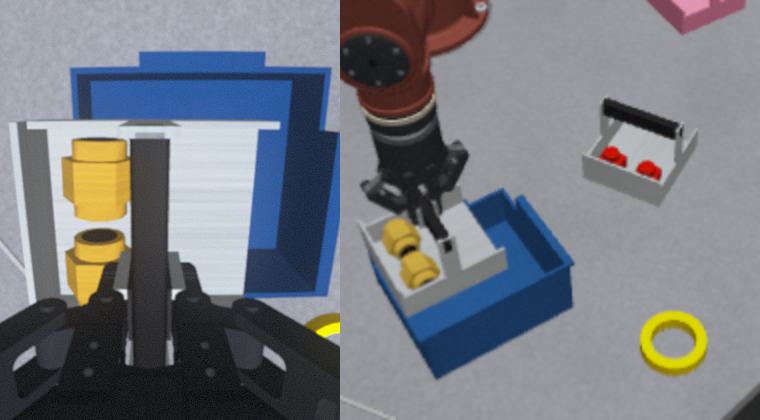

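apply_moves([
  [[0,0,8,-0.008],[0,0,16,-0.008],[0,0,22,-0.008],[0,0,27,-0.008],[3,0,30,-0.008],[7,0,33,-0.008],[11,0,36,-0.008],[14,0,39,-0.008],[17,0,42,-0.008],[19,0,45,-0.008]],
], force=20)

```text
time_s: 9.95
tool_pos: [560.9, -344.6, 170.1]
tcp_rot: [0.774, 0.633, -0.002, 0.006]
wrist_force: [-10.1, -1.8, 33.0]
gripper_width: 13.2
```

```bash
python3 - <<'E'
from h import *
snap("wrist","w3"); snap("scene","s3")
cv2.imwrite("pics/v3.png",cv2.hconcat([cv2.imread("pics/w3.png")[:,130:470],cv2.resize(cv2.imread("pics/s3.png")[120:330,130:340],(420,420))]))
E
python3 go.py 555.5 -361 182 78.7
```

```text
at [ 561.  -344.9  170.5] yaw 78.6 tiltz -0.9999 t 10.05 w 13.1 F [-8.6 -5.3 25.6] j [-0.75  0.26  0.17  1.46 -0.01 -0.55]
shift [-17.   -2.1 -11.3] spin -0.002
```

View pics/v3.png

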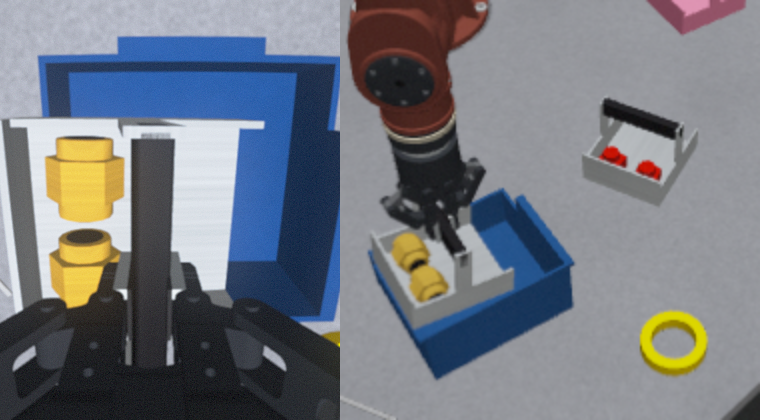

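The tray is on the rim, but even at 20 N the pads don't let the bar turn: the jaws have not widened. I'll loosen the jaws in stages instead. The bar then stays caged, and gravity on the rim tips the nose down to the angle the jaw gap allows.

apply_moves([
  [[0,0,0,0],[0,0,0,0],[0,0,0,0],[2,0,2,0],[4,0,4,0],[5,0,6,0]],
], fingers=0.25)

```text
time_s: 10.55
tool_pos: [562.4, -333.5, 158.3]
tcp_rot: [0.773, 0.635, 0.002, 0.0]
wrist_force: [5.5, 10.9, 7.5]
gripper_width: 21.5
```

```bash
cat > tilt.py <<'E'
from h import *
import sys
im,d,C,o=snap("wrist",sys.argv[1]); im=im.astype(int)
t=np.array(o["tool_pos"]); ax=R.from_quat(o["tcp_rot"]).as_matrix()[:,0]
ex=ax[:2]; ey=np.array([ex[1],-ex[0]]); q=C[...,:2]-t[:2]; X=q@ex; Y=q@ey; Z=C[...,2]
g=(im.max(-1)-im.min(-1)<25)&(im.min(-1)>110)&(X>15)&(X<62)&(abs(Y)<75)&(d>0)&(Z>5)
if g.sum()>50:
    A=np.c_[X[g],np.ones(g.sum())]; s=np.linalg.lstsq(A,Z[g],rcond=None)[0]
    r=abs(A@s-Z[g]); k=r<np.percentile(r,60); s=np.linalg.lstsq(A[k],Z[g][k],rcond=None)[0]
    print("front floor n",g.sum(),"tilt",np.degrees(np.arctan(-s[0])).round(1),"z at bar",s[1].round(1))
b=(im[...,0]-im[...,2]>60)&(d>0); print("brass",b.sum(),np.median(np.c_[X[b],Y[b],Z[b]],0).round())
print("t",o["time_s"],"tcp",t.round(1),"w",round(o["gripper_width"],1),"F",o["wrist_force"].round(1))
snap("scene",sys.argv[1]+"s")
cv2.imwrite(f"pics/{sys.argv[1]}v.png",cv2.hconcat([cv2.imread(f"pics/{sys.argv[1]}.png")[:,130:470],cv2.resize(cv2.imread(f"pics/{sys.argv[1]}s.png")[120:330,130:340],(420,420))]))
E
python3 tilt.py w4
```

```text
front floor n 4442 tilt -36.6 z at bar 52.5
brass 11545 [-49. -17. 129.]
t 10.55 tcp [ 562.4 -333.5  158.3] w 21.5 F [ 5.5 10.9  7.5]
```

View pics/w4v.png

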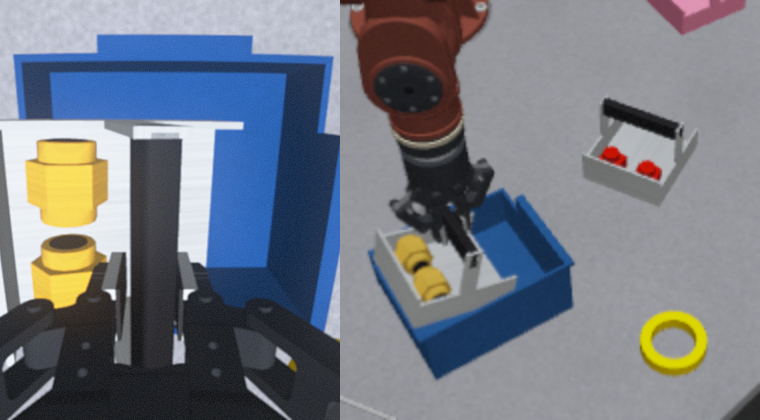

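Tipping now works, at about 18°. Continuing in stages.

apply_moves([
  [[2,0,3,0],[4,0,7,0],[6,0,11,0],[8,0,16,0],[8,0,16,0],[8,0,16,0]],
], fingers=0.31)

```text
time_s: 11.15
tool_pos: [564.1, -323.5, 141.9]
tcp_rot: [0.772, 0.635, 0.003, -0.001]
wrist_force: [5.2, 17.9, 9.4]
gripper_width: 26.6
```

```bash
sed -i 's/(X>15)&(X<62)/(X>-80)\&(X<40)/' tilt.py; python3 tilt.py w5
```

```text
front floor n 15411 tilt 32.4 z at bar 79.1
brass 11140 [-53. -20. 123.]
t 11.15 tcp [ 564.1 -323.5  141.9] w 26.6 F [ 5.2 17.9  9.4]
```

View pics/w5v.png

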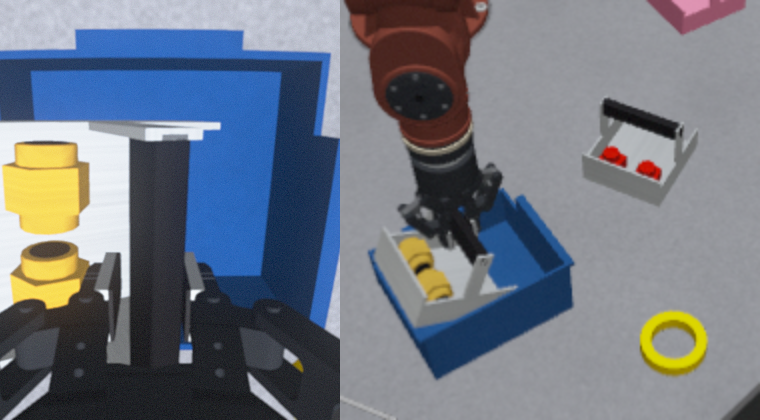

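Tilt is 32° and the couplings are still on the tray. On to about 50°.

apply_moves([
  [[2,0,4,0],[4,0,9,0],[5,0,14,0],[7,0,19,0],[8,0,24,0],[9,0,28,0],[9,0,28,0],[9,0,28,0],[9,0,28,0],[9,0,28,0]],
], fingers=0.37)

```text
time_s: 12.08
tool_pos: [565.3, -312.1, 112.7]
tcp_rot: [0.772, 0.636, 0.004, -0.004]
wrist_force: [5.1, 28.3, 7.5]
gripper_width: 31.7
```

```bash
python3 tilt.py w6
```

```text
front floor n 26988 tilt 16.2 z at bar 52.7
brass 7227 [67.  0. 41.]
t 12.0833 tcp [ 565.3 -312.1  112.7] w 31.7 F [ 5.1 28.3  7.5]
```

View pics/w6v.png

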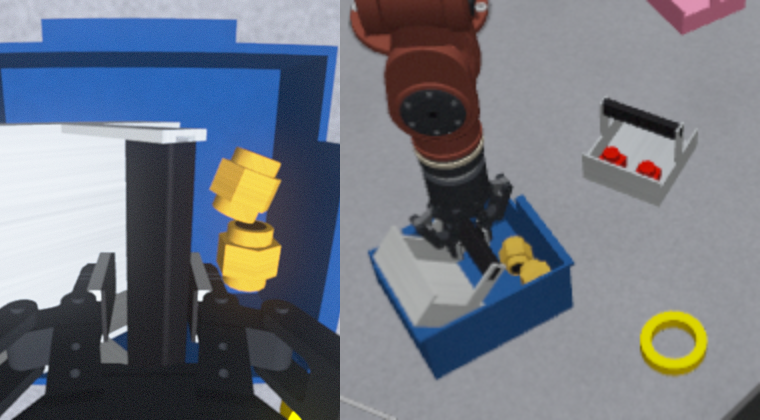

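Both couplings are in the bin. Now I clamp the bar at this angle and lift.

apply_moves([
  [[0,0,0,0],[0,0,0,0],[0,0,0,0],[0,0,0,0],[0,0,0,0],[0,0,-3,0],[0,0,-8,0],[0,0,-15,0],[0,0,-20,0],[0,0,-20,0]],
], fingers=0, force=60)

```text
time_s: 13.02
tool_pos: [564.4, -319.6, 134.5]
tcp_rot: [0.774, 0.634, -0.0, 0.001]
wrist_force: [-0.4, -0.3, -2.4]
gripper_width: 23.8
```

```bash
python3 tilt.py w7
```

```text
front floor n 24014 tilt 17.5 z at bar 69.9
brass 6818 [67.  7. 39.]
t 13.0167 tcp [ 564.4 -319.6  134.5] w 23.8 F [-0.4 -0.3 -2.4]
```

View pics/w7v.png

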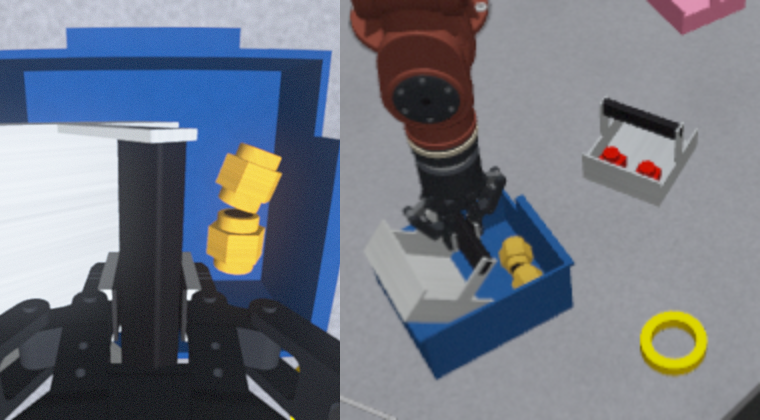

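apply_moves([
  [[0,0,-5,0],[0,0,-13,0],[0,0,-25,0],[0,0,-40,0],[0,0,-57,0],[0,0,-75,0],[0,0,-95,0],[0,0,-115,0],[0,0,-130,0],[0,0,-140,0]],
])

```text
time_s: 13.95
tool_pos: [564.5, -319.3, 276.7]
tcp_rot: [0.774, 0.634, 0.0, 0.002]
wrist_force: [-0.4, 0.2, -3.5]
gripper_width: 24.0
```

```bash
python3 tilt.py w8; python3 go.py 510 0 275 72
```

```text
front floor n 22964 tilt 26.7 z at bar 198.7
brass 4672 [ 90. -15.  38.]
t 13.95 tcp [ 564.5 -319.3  276.7] w 24.0 F [-0.4  0.2 -3.5]
at [ 564.7 -319.5  276.2] yaw 78.7 tiltz -1.0 t 14.05 w 23.7 F [ 0.5 -0.7 -3.8] j [-0.72  0.27  0.37  1.66 -0.   -0.52]
shift [ 3.025e+02 -1.165e+02  1.000e-01] spin 0.116
```

View pics/w8v.png

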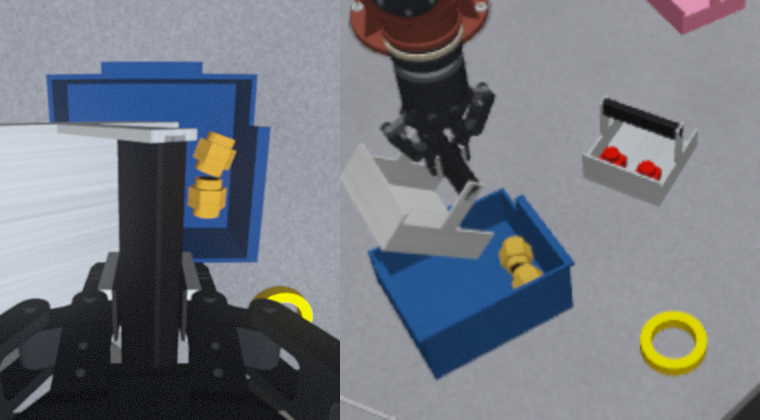

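Both couplings lie in the bin and the tray is held, tilted about 45–50°. Carrying it back to the free bench on the left.

apply_moves([
  [[5,-2,0,0],[15,-6,0,0.005],[32,-12,0,0.01],[52,-20,0,0.02],[74,-28,0,0.03],[96,-37,0,0.04],[118,-45,0,0.05],[140,-54,0,0.06],[162,-62,0,0.07],[184,-71,0,0.08]],
])

```text
time_s: 14.88
tool_pos: [529.7, -122.8, 271.7]
tcp_rot: [0.798, 0.602, -0.0, -0.001]
wrist_force: [-0.7, -0.1, -2.7]
gripper_width: 24.3
```

apply_moves([
  [[22,-7,0,0.01],[44,-14,0,0.02],[66,-21,0,0.03],[88,-28,0,0.04],[110,-34,0,0.05],[132,-40,0,0.06],[154,-44,0,0.07],[176,-46,0,0.08],[198,-48,0,0.09],[220,-50,0,0.1]],
])

```text
time_s: 15.72
tool_pos: [542.1, 102.2, 271.8]
tcp_rot: [0.827, 0.562, -0.001, -0.001]
wrist_force: [0.2, -1.0, -3.2]
gripper_width: 24.2
```

```bash
python3 go.py 584 390 200 66.7
```

```text
at [542.1 102.2 271.8] yaw 68.3 tiltz -1.0 t 15.7167 w 24.2 F [ 0.2 -1.  -3.2] j [-0.05 -0.03  0.04  1.64 -0.    0.33]
shift [283.  -67.2  71.8] spin 0.029
```

apply_moves([
  [[22,-5,0,0],[44,-10,0,0],[66,-15,0,0],[90,-21,0,0],[114,-27,0,0],[138,-33,0,0.01],[162,-39,0,0.02],[184,-44,4,0.03],[204,-49,10,0.03],[222,-53,18,0.03]],
])

```text
time_s: 16.55
tool_pos: [574.8, 328.3, 253.9]
tcp_rot: [0.835, 0.55, -0.001, -0.0]
wrist_force: [0.8, -0.7, -2.9]
gripper_width: 24.1
```

apply_moves([
  [[17,-4,12,0],[31,-7,25,0],[43,-10,38,0],[52,-12,48,0],[58,-14,54,0],[60,-14,57,0],[60,-14,57,0],[60,-14,57,0]],
])

```text
time_s: 17.22
tool_pos: [586.7, 386.9, 198.8]
tcp_rot: [0.836, 0.549, 0.0, 0.0]
wrist_force: [0.9, 0.2, -1.9]
gripper_width: 24.1
```

```bash
python3 go.py 584 390 130 66.7; python3 - <<'E'
from h import *
im,d,C,o=snap("scene","s9"); t=np.array(o["tool_pos"]); X=R.from_quat(o["tcp_rot"]).as_matrix()[:,0][:2]; Yv=np.array([X[1],-X[0]])
q=C[...,:2]-t[:2]; x=q@X; y=q@Yv; z=C[...,2]-t[2]; g=(abs(x)<160)&(abs(y)<62)&(C[...,2]>15)&(d>0)
i=im.astype(int); g&=(i.max(-1)-i.min(-1)<40)
for lo in range(-140,60,20):
    s=g&(x>=lo)&(x<lo+20)
    if s.sum()>5: print(lo,s.sum(),np.percentile(z[s],[2,25,50,90]).round())
im,d,C,o=snap("top","t9")
q=C[...,:2]-t[:2]; x=q@X; y=q@Yv; z=C[...,2]-t[2]; i=im.astype(int); g=(abs(y)<55)&(C[...,2]>12)&(d>0)&(i.max(-1)-i.min(-1)<40)&(i.min(-1)>90)
for lo in range(-160,60,15):
    s=g&(x>=lo)&(x<lo+15)
    if s.sum()>5: print("top",lo,s.sum(),np.percentile(z[s],[2,25,50,90]).round())
E
```

```text
at [586.7 386.9 198.8] yaw 66.6 tiltz -1.0 t 17.2167 w 24.1 F [ 0.9  0.2 -1.9] j [ 0.4   0.43  0.41  1.56 -0.    0.81]
shift [ 1.8 -3.7 68.8] spin -0.001
-120 219 [-11.  -4.   0.   8.]
-100 296 [-13.  14.  20.  31.]
-80 82 [-41.  30.  99. 330.]
-60 282 [-39.  94. 207. 299.]
-40 751 [-14. 118. 173. 282.]
-20 536 [-56.  27. 139. 289.]
0 373 [-64.  49. 107. 281.]
20 143 [ 22.  61. 111. 333.]
40 107 [ 54.  77.  89. 314.]
top -115 366 [-10.  -5.  -1.   5.]
top -100 441 [ 5. 11. 16. 23.]
top -85 248 [21. 26. 29. 33.]
top -70 7 [ 99.  99. 100. 101.]
top -55 106 [-67. -65. -63. -59.]
top -40 236 [-80. -75. -72. 213.]
top -25 190 [-93. -88. -85. -80.]
top -10 77 [-100.  -96.  -95.  -91.]
```

apply_moves([
  [[0,0,8,0],[0,0,22,0],[0,0,38,0],[0,0,54,0],[0,0,68,0],[0,0,80,0],[0,0,88,0],[0,0,93,0],[0,0,95,0],[0,0,95,0]],
])

```text
time_s: 18.15
tool_pos: [586.5, 387.3, 103.2]
tcp_rot: [0.836, 0.549, 0.0, 0.0]
wrist_force: [0.1, 0.1, -2.1]
gripper_width: 24.2
```

apply_moves([
  [[0,0,2,0],[0,0,4,0],[0,0,5,0],[0,0,5,0]],
], force=20)

```text
time_s: 18.48
tool_pos: [587.8, 387.6, 100.0]
tcp_rot: [0.836, 0.549, 0.002, 0.001]
wrist_force: [1.9, -0.9, 3.5]
gripper_width: 24.2
```

The nose is touching the bench. Next I loosen the jaws into a cage and draw the bar rearwards so the tray rights itself.

apply_moves([
  [[0,0,0,0],[-2,0,0,0],[-6,0,0,0],[-11,0,0,0],[-16,0,0,0],[-22,0,0,0],[-28,0,1,0],[-34,0,3,0],[-40,0,5,0],[-46,0,8,0]],
], fingers=0.3)

```text
time_s: 19.32
tool_pos: [567.7, 344.4, 89.8]
tcp_rot: [0.836, 0.549, -0.0, -0.0]
wrist_force: [-0.5, -0.8, -0.6]
gripper_width: 25.3
```

```bash
cat > chk.py <<'E'
from h import *
import sys
im,d,C,o=snap("top",sys.argv[1]); t=np.array(o["tool_pos"]); X=R.from_quat(o["tcp_rot"]).as_matrix()[:,0][:2]; Yv=np.array([X[1],-X[0]])
q=C[...,:2]-t[:2]; x=q@X; y=q@Yv; z=C[...,2]; i=im.astype(int); g=(abs(y)<55)&(z>2)&(d>0)&(i.max(-1)-i.min(-1)<40)&(i.min(-1)>100)
for lo in range(-160,100,15):
    s=g&(x>=lo)&(x<lo+15)
    if s.sum()>5: print("top",lo,s.sum(),np.percentile(z[s],[2,25,50,90]).round())
print(o["time_s"],t.round(1),o["gripper_width"],o["wrist_force"].round(1))
E
python3 chk.py t10
```

```text
top -160 56 [2. 3. 3. 5.]
top -145 41 [2. 2. 3. 6.]
top -130 55 [2. 2. 3. 5.]
top -115 45 [2. 3. 3. 5.]
top -100 38 [2. 2. 3. 6.]
top -85 95 [79. 83. 84. 88.]
top -70 111 [24. 28. 30. 33.]
top -55 222 [22. 25. 27. 30.]
top -40 233 [17. 21. 23. 27.]
top -25 172 [14. 18. 19. 22.]
top -10 157 [11. 14. 16. 18.]
top 5 104 [ 8. 10. 12. 15.]
top 50 11 [2. 3. 3. 4.]
top 65 10 [2. 3. 3. 4.]
top 80 11 [2. 2. 4. 5.]
top 95 10 [2. 2. 3. 6.]
19.3167 [567.7 344.4  89.8] 25.330954974411455 [-0.5 -0.8 -0.6]
```

apply_moves([
  [[-5,0,2,0],[-10,0,5,0],[-15,0,7,0],[-20,0,9,0],[-24,0,10,0],[-27,0,10,0],[-27,0,10,0],[-27,0,10,0]],
])

```text
time_s: 20.03
tool_pos: [557.3, 319.9, 80.3]
tcp_rot: [0.836, 0.549, -0.0, 0.0]
wrist_force: [-0.0, 0.4, 0.3]
gripper_width: 25.4
```

```bash
python3 chk.py t11
```

```text
top -160 56 [2. 2. 3. 5.]
top -145 47 [2. 3. 4. 5.]
top -130 57 [2. 2. 3. 5.]
top -115 50 [2. 2. 3. 5.]
top -100 46 [2. 3. 3. 5.]
top -85 54 [2. 2. 3. 5.]
top -70 125 [ 2. 47. 52. 57.]
top -55 92 [2. 3. 5. 8.]
top -40 172 [2. 3. 5. 8.]
top -25 137 [2. 3. 4. 7.]
top -10 141 [2. 3. 5. 8.]
top 5 134 [2. 3. 5. 8.]
top 20 7 [2. 3. 5. 6.]
top 35 18 [2. 3. 5. 8.]
top 50 37 [2. 3. 4. 7.]
top 65 27 [2. 4. 5. 7.]
top 80 6 [2. 2. 3. 4.]
top 95 9 [2. 2. 3. 4.]
20.0333 [557.3 319.9  80.3] 25.433740474112767 [-0.   0.4  0.3]
```

The tray is flat: floor at 4 mm along its length, rear wall at 54 mm. Opening the jaws and retreating.

apply_moves([
  [[3,0,0,0],[3,0,0,0],[3,0,0,0],[3,0,0,0],[3,0,0,0],[3,0,0,0],[3,0,-5,0],[3,0,-15,0],[3,0,-30,0],[3,0,-45,0]],
], fingers=1)

```text
time_s: 20.92
tool_pos: [558.6, 323.0, 126.5]
tcp_rot: [0.836, 0.549, -0.0, 0.0]
wrist_force: [0.3, 0.2, 0.9]
gripper_width: 85.4
```

apply_moves([
  [[0,0,-20,0],[0,0,-45,0],[0,0,-70,0],[0,0,-95,0],[0,0,-120,0],[-30,0,-130,0],[-65,0,-130,0],[-100,0,-130,0],[-130,0,-130,0],[-150,0,-130,0]],
])

```text
time_s: 21.75
tool_pos: [498.3, 183.5, 256.7]
tcp_rot: [0.836, 0.549, 0.001, 0.001]
wrist_force: [-0.2, -0.7, 0.9]
gripper_width: 85.7
```

```bash
python3 - <<'E'
from h import *
im,d,C,o=snap("top","t12"); snap("scene","s12"); i=im.astype(int)
br=(i[...,0]-i[...,2]>60)&(d>0)&(C[...,1]<-100)&(abs(C[...,0]-552)<130)&(C[...,1]>-450)
P=C[br]; a=np.radians(-11.3); c=np.array([552.4,-314.8]); q=P[:,:2]-c
x=q@[np.cos(a),np.sin(a)]; y=q@[-np.sin(a),np.cos(a)]; print("brass in bin x,y,z ranges",np.percentile(x,[2,50,98]).round(),np.percentile(y,[2,50,98]).round(),np.percentile(P[:,2],[2,50,98]).round())
print(o["time_s"],o["tool_pos"].round(),o["gripper_width"],o["wrist_force"].round(1))
g=(np.hypot(C[...,0]-557,C[...,1]-320)<110)&(i.max(-1)-i.min(-1)<40)&(i.min(-1)>100)&(C[...,2]<12)&(C[...,2]>1.5)&(np.hypot(C[...,0]-560,C[...,1]-325)<55)
Q=C[g]; s=np.linalg.lstsq(np.c_[Q[:,:2],np.ones(len(Q))],Q[:,2],rcond=None)[0]; print("floor tilt deg",np.degrees(np.hypot(*s[:2])).round(2),Q[:,2].mean())
cv2.imwrite("pics/v12.png",cv2.resize(np.hstack([cv2.imread("pics/s12.png")[60:330],cv2.imread("pics/t12.png")[90:360]]),(800,193)))
cv2.imwrite("pics/v12.png",np.vstack([cv2.imread("pics/s12.png")[60:340],cv2.imread("pics/t12.png")[80:360]]))
E
```

```text
brass in bin x,y,z ranges [-29.  23.  63.] [53. 74. 88.] [27. 41. 48.]
21.75 [498. 183. 257.] 85.68478818475344 [-0.2 -0.7  0.9]
floor tilt deg 0.0 nan<stdin>:8: RuntimeWarning: Mean of empty slice.
  ret = ret.dtype.type(ret / rcount)
```

View pics/v12.png

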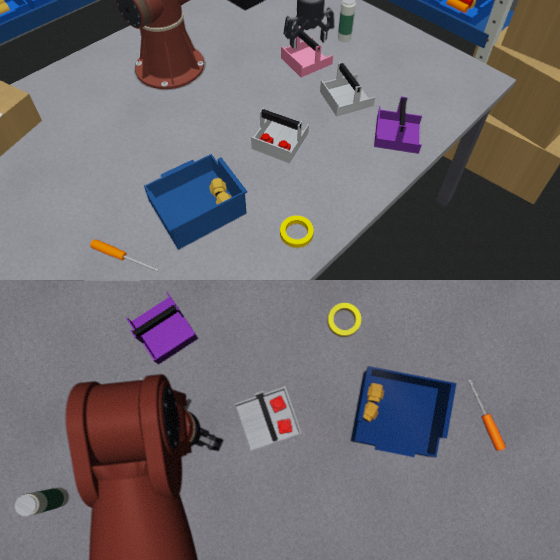

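The last view shows the tray upright and empty on the bench, both couplings in the bin, and the arm clear. Handing in.

```bash
python3 -c "
from workcell import robot
print(robot.job_done())"
```

```text
the job is handed in; nothing more can be done
None
```

Both brass couplings are in the blue bin, and the empty tray stands upright and released on the bench. I handed the job in at about 22 s of the 69 s allowed; it reports no verdict.

**How it was done:** I picked up the grey tray with the brass couplings by its handle and carried it level to the bin. Because the tool stays vertical, I tipped the tray over the bin's right rim with the jaws opened in stages around the handle bar. I then clamped the tilted, empty tray, carried it back and set it down nose first so it righted itself.

**Last checks:**
- **Couplings:** they lie inside the bin at about x −29 to 63 and y 53 to 88 mm in its frame, with their tops at 48 mm or lower.
- **Tray:** just before release, its floor read about 4 mm high along its length. The final picture shows it upright and empty, with the gripper open and well clear.

**What did not work or disagreed:**
- Tipping with the bar still gripped at 20 N failed: the bar did not turn, and the force rose to about 33 N. I loosened the jaws instead.
- Some automatic tilt readings were unreliable (−37°, 16° and 27°), so for those stages I relied on the pictures, jaw width and path geometry.
- The final tray-tilt reading returned nothing because the arm blocked the top camera, so its upright state after release rests on the scene picture.

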